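Punch the mark in the loaded rail

ROBOT

A 6-joint arm with a two-finger parallel gripper is mounted at the origin on the work surface. World frame = base frame: x ahead of the robot, y to its left, z up, the work surface at z = 0. Lengths are in mm, angles in degrees, forces in N, time in s.
With the tool pointing down it reaches from about 350 to 850 mm from the base axis. Payload 8.1 kg.
Tool frame: the origin (TCP) lies at the very end of the fingers, on their centre line; the grasp point (between the pads) lies 19 mm behind it; z points along the fingers, y is the line along which they close (so a half turn about z gives the same grasp; the last joint's range is limited). The gripper opens to 85 mm and grips with 20 to 120 N. Pads are 22 mm wide; open, the fingers measure 114 mm over their backs; the gripper's body (76 mm by 85 mm) begins 54 mm behind the grasp point. The pads swing forward as they close: fully open they stand 13 mm farther back than shut.
Start: joints at [-72.731, 7.471, 85.268, -0, 87.261, -4.893], TCP at [226.356, -555.669, 231.292] pointing down, gripper open.
Joint ranges: [-169.43, 169.43], [-51.17, 129.36], [1.28, 143.12], [-76.62, 256.62], [0, 156.53], [-152.29, 152.29]. Speed limits (degrees/s): [136.94, 136.94, 159.86, 180, 180, 180].

INTERFACE

Orientations are given as [roll, pitch, yaw] about the fixed x, y, z axes, in that order (R = Rz(yaw) Ry(pitch) Rx(roll)).
In Python, from bench import status, viewer, job gives the robot as it stands.
- The arm moves only by the tool arm_command, never from a script. Its argument "targets" is a list that holds one entry, the list of rows, each a list of 7 numbers: the shift along the world's x, y, z in m, then the turn, a rotation vector about the world's x, y, z in rad, then the opening, from -1 (shut) to 1 (fully open). In form: [[[dx, dy, dz, rx, ry, rz, gripper], ...]]. A call has 1 to 10 rows; each row shifts and turns the commanded pose from where the row before left it; what a row does not reach is not made up. A row lasts 1/8 s, in which the tool goes at most 62.5 mm and 10.7 degrees, less where a joint would pass 70% of its speed; a pose out of reach is approached as far as the arm can. A call with a gripper value outside its range is refused whole. The fingers move at their own pace and stop on an object; "force" is the grip in N (left out, the last holds). Time passes only in rows, so rows that do not move let the fingers close. It gives the time, the measured TCP pose, the force, the opening and the grip force at its end, in the units of the state.
- status.sense(): the state, without advancing time (a new reading comes with each control period).
- viewer.snapshot(name): name is "scene" or "top" or "wrist"; returns the picture (420x560x3 uint8, red, green, blue); there is no depth.
- viewer.camera_model(name): a dict with "vertical_fov" (degrees; the focal length in pixels is half the picture's height over the tangent of half this angle, whatever the lens; pixels are square), "cx", "cy" (the principal point, pixels), "xyz" and "attitude" of the camera in the world. Camera axes: x right, y down, z forward; pixel columns grow to the right and rows downward; lengths in mm; the calibration is good to about 2 mm. A picture is of the moment at which its call begins: read the wrist's pose just before it. camera_model takes no time and is no camera call; for the wrist camera it gives the pose at the moment of the call.
- job.hand_in(): hands the job in; it is judged then, once.
The state is a dict: "time": time; "joint_pos": joint angles; "qd": joint speeds; "joint_efforts": joint torques, N m; "tool_pos": TCP position; "tcp_rot": TCP orientation; "ft_force": force on the tool from outside, world axes, zero at the start; "wrist_torque": the same for the moment, N m; "finger_gap": finger opening in mm; "grip_force": force on a finger pad.
Only numpy, scipy, OpenCV 4.12 (cv2) and the standard library are available. Lean on these libraries where they do the work, as an engineer would, in place of code of your own. Each camera call takes 0.05 s, during which the arm holds its last target. There are 200 camera calls.

TASK

Two identical spring marking punches stand on the joinery bench, and one has a wooden rail lying in its bed. Press the round knob of that punch straight down all the way to its stop, hold it there briefly, then let go so that it springs fully back up. Leave the rail lying where it is in the bed and do not press the empty punch.

Things in the scene. Friction and masses are not known exactly. Their poses are not given: they have to be found in the camera images.
- loaded_punch_plunger (a joint): plunger of the punch that holds the rail: 0 = fully up, 0.020 m = pressed down to its rigid stop. It moves straight down against a spring (about 5 N starts it, about 12 N holds it at the stop) and springs back by itself.
- loaded_punch_head (a point): centre of the flat top of the palm knob of the punch holding the rail; moves with it. Black mushroom knob, 50 mm across (flat top 42), 19 thick, coil spring below; top 165 mm above the bench when up, 145 at the stop. Fixed grey C-frame: base 165 x 120 x 20; arm 48 wide, top at 115 (collar to 125 under the knob), its column 83 mm to the frame's +x. Nothing stands above or beside the knob. z up.
- empty_punch_head (a point): the same point on the knob of the other, identical punch, whose bed is empty; not to be pressed.
- rail: loose plain wooden rail, 200 x 44 x 22 mm plus a 20 mm long tenon at each end (240 overall), about 0.18 kg, lying flat in the loaded punch's bed under its arm, between two low steel fences, sticking out on both sides. Origin at the centre of its underside, 20 mm above the bench; its length is along its y, z is up.
Mind the look-alikes: they are no part of the job. There is more than one size of the rail; the job needs the largest.

How it is judged (in metres and radians):
On the way:
1. the loaded punch's plunger is pressed to its stop and held, with the rail under it (value of joint loaded_punch_plunger above 0.017 m and horizontal distance between loaded_punch_head and rail below 0.05 m), for 0.2 s.
At the end, for the whole second after the job is handed in: The loaded punch's plunger has been pressed at least 17 of its 20 mm and held for 0.2 s, and is back up (within 3 mm); the rail lies still within 15 mm of where it started; the empty punch's knob is up (within 5 mm) (value of joint loaded_punch_plunger below 0.003 m and distance of rail from where it was at the start of the episode below 0.015 m and linear speed of rail below 0.02 m/s and distance of empty_punch_head from where it was at the start of the episode below 0.005 m); the robot touches nothing.
It fails at once if the empty punch is pressed (its knob moves more than 5 mm) (distance of empty_punch_head from where it was at the start of the episode above 0.005 m).
It fails at once if the rail is shifted more than 15 mm (distance of rail from where it was at the start of the episode above 0.015 m).
It also fails if it takes over 32 s, if anything falls off the work surface, if the arm or the gripper's body presses on something with over 40 N, if the wrist force passes 120 N, or if a joint passes its speed limit or range.

## Working session

There is one attempt and no reset: what is moved stays moved. The work goes in short steps, Python scripts to look and compute and a tool call to move; the robot and the scene stay as the last step left them, time stands still between calls to the robot, and variables do not carry over. Pictures are saved under pics/ and viewed, at most 10 in all, crops included, and the job is handed in when it is done.

Besides the shell and the picture viewer there is one more tool, called after ">>>" as a command line: name --argument value ..., lists and objects as JSON in quotes. arm_command: Moves the arm, as the interface text tells. Its arguments: {"type":"object","properties":{"targets":{"type":"array"},"force":{"type":"number"}},"required":["targets"]}

```bash
mkdir -p pics; cat > h.py <<'E'
import numpy as np,cv2
from scipy.spatial.transform import Rotation as R
from bench import status,viewer,job
def cam(n):
    m=viewer.camera_model(n); f=210/np.tan(np.radians(m['vertical_fov'])/2)
    a=np.array(m['attitude'],float)
    Rm=a if a.shape==(3,3) else R.from_euler('xyz',a,degrees=True).as_matrix()
    return f,m['cx'],m['cy'],np.array(m['xyz']),Rm
def ray(c,u,v): 
    d=c[4]@np.array([(u-c[1])/c[0],(v-c[2])/c[0],1]); return c[3],d/np.linalg.norm(d)
def plane(c,u,v,z):
    o,d=ray(c,u,v); return o+d*(z-o[2])/d[2]
def cross(rays):
    A=sum(np.eye(3)-np.outer(d,d) for o,d in rays); b=sum((np.eye(3)-np.outer(d,d))@o for o,d in rays)
    p=np.linalg.solve(A,b); return p,[np.linalg.norm(np.cross(p-o,d)) for o,d in rays]
E
python3 - <<'E'
from h import *
for n in ('scene','top'):
    print(n,viewer.camera_model(n))
    cv2.imwrite(f'pics/{n}0.png',viewer.snapshot(n)[:,:,::-1])
print(status.sense())
E
```

```text
scene {'vertical_fov': 45.46195537032388, 'cx': 276.70038333056596, 'cy': 215.3690734011753, 'xyz': array([1382.24943288, -199.88661161, 1102.14996425]), 'attitude': array([-1.38472932e+02, -1.03633388e-01,  8.27600732e+01])}
top {'vertical_fov': 42.32024845730818, 'cx': 278.7451199617585, 'cy': 219.87963153531126, 'xyz': array([ 416.36562766,  -96.47864381, 1279.61370926]), 'attitude': array([-172.39651101,    0.64772484,  -90.85576424])}
{'time': 0.1, 'joint_pos': array([-7.27299261e+01,  7.51364407e+00,  8.53240164e+01, -1.22200789e-03,
        8.72615154e+01, -4.89354957e+00]), 'qd': array([ 0.03324199, -0.00027456, -0.06183944,  0.02740346,  0.08119257,
        0.04874682]), 'joint_efforts': array([ 1.25637929e-03, -5.70951104e+01, -5.01942980e+01, -2.03616728e-04,
        8.02969647e-03, -1.50684048e-05]), 'tool_pos': array([ 226.20981472, -555.17810732,  230.31012316]), 'tcp_rot': array([-1.79901081e+02, -7.24411144e-03,  2.21636767e+01]), 'ft_force': array([-0.43831207,  0.31183709,  0.761425  ]), 'wrist_torque': array([-0.05628079, -0.02181045,  0.0289336 ]), 'grip_force': 0.0, 'finger_gap': 85.42642737116725}
```

View pics/scene0.png

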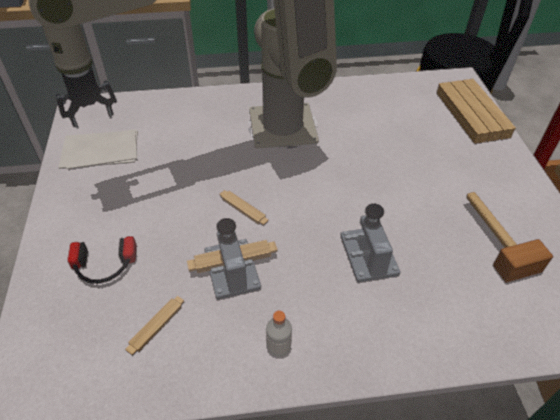

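View pics/top0.png

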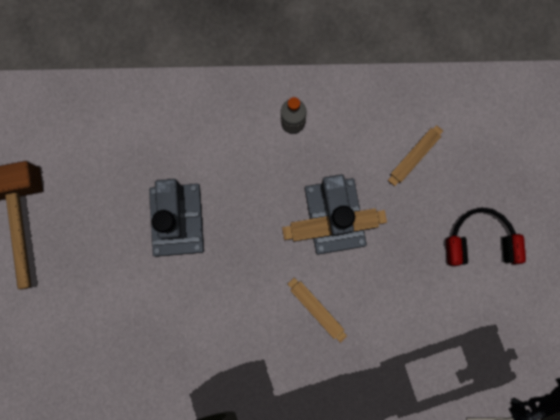

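The scene view shows the loaded punch with its knob at about (227,228) and the empty one at (374,213). In the top view the knobs are at (343,217) for the loaded punch and (164,221) for the empty one.

```bash
cat > m.py <<'E'
from h import *
S={}
for n,g in (('scene',[(227,228),(374,213)]),('top',[(343,217),(164,221)])):
    im=viewer.snapshot(n); c=cam(n)
    for i,(u,v) in enumerate(g):
        m=(im.max(2)<48).astype(np.uint8); w=np.zeros_like(m); cv2.circle(w,(u,v),20,1,-1); m&=w
        k,l,st,ce=cv2.connectedComponentsWithStats(m); j=1+np.argmax(st[1:,4])
        print(n,i,st[j],ce[j]); S.setdefault(i,[]).append(ray(c,*ce[j]))
        print('  plane165',plane(c,*ce[j],156))
    o=np.hstack([cv2.resize(im[v-40:v+40,u-40:u+40],(400,400),interpolation=2) for u,v in g]); cv2.imwrite(f'pics/c_{n}.png',o[:,:,::-1])
for i in S: print(i,cross(S[i]))
E
python3 m.py; python3 -c "
import cv2,numpy as np
cv2.imwrite('pics/c.png',cv2.resize(np.vstack([cv2.imread('pics/c_scene.png'),cv2.imread('pics/c_top.png')]),(600,600)))"
```

```text
Traceback (most recent call last):
  File "m.py", line 7, in <module>
    k,l,st,ce=cv2.connectedComponentsWithStats(m); j=1+np.argmax(st[1:,4])
                                                       ~~~~~~~~~^^^^^^^^^^
ValueError: attempt to get argmax of an empty sequence
[ WARN:0@0.011] global loadsave.cpp:275 findDecoder imread_('pics/c_scene.png'): can't open/read file: check file path/integrity
[ WARN:0@0.011] global loadsave.cpp:275 findDecoder imread_('pics/c_top.png'): can't open/read file: check file path/integrity
Traceback (most recent call last):
cv2.error: OpenCV(4.12.0) :-1: error: (-5:Bad argument) in function 'resize'
> Overload resolution failed:
>  - src data type = object is not supported
>  - Expected Ptr<cv::UMat> for argument 'src'
```

```bash
sed -i "s/m=(im.max(2)<48)/print(im[v-12:v+13:3,u].max(1)); m=(im.max(2)<(78 if n=='scene' else 40))/" m.py
python3 m.py; python3 -c "
import cv2,numpy as np
cv2.imwrite('pics/c.png',cv2.resize(np.vstack([cv2.imread('pics/c_scene.png'),cv2.imread('pics/c_top.png')]),(600,600)))"
```

```text
[181  60  59  67  66  57  74  84  62]
scene 0 [217 219  19  25 345] [226.26956522 230.26086957]
  plane165 [ 584.31736694 -221.652025    156.        ]
[179  61  64  59  59  63  75  73  61]
scene 1 [361 204  23  27 339] [372.74041298 215.74926254]
  plane165 [582.65925636 147.45697419 156.        ]
[44 14 16 19 19 21 22 13 34]
top 0 [325 205  30  30 513] [340.63157895 217.41520468]
  plane165 [ 569.60582911 -215.31165071  156.        ]
[47 12 15 15 16 18 18  8 53]
top 1 [152 207  33  28 618] [167.61003236 221.22491909]
  plane165 [567.52520407 146.69874192 156.        ]
0 (array([ 571.5563287 , -219.49720903,  140.38088446]), [np.float64(2.5286921395986584), np.float64(2.5286921395986144)])
1 (array([569.84160139, 151.5005695 , 140.75421371]), [np.float64(1.4849171465407325), np.float64(1.4849171465406255)])
```

View pics/c.png

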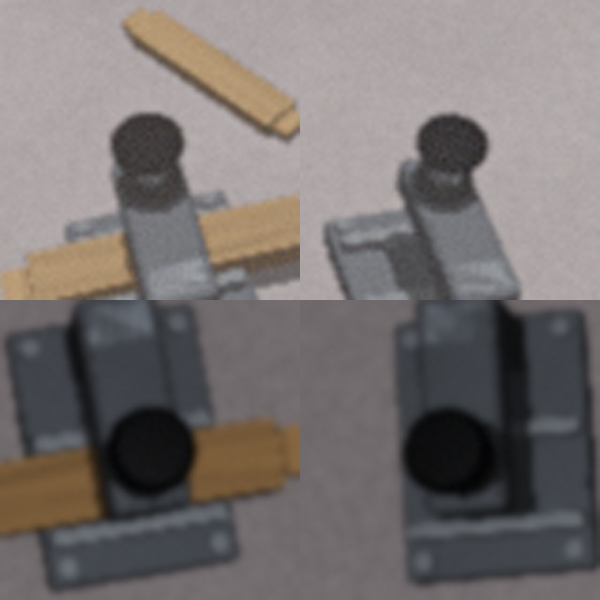

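The zoom shows clean knob outlines. The loaded knob is at about (226.5,227.2) in the scene view and (343.3,217.0) in the top view. The earlier masks caught shadow as well, so I'm triangulating these points again.

```bash
python3 - <<'E'
from h import *
cs,ct=cam('scene'),cam('top')
im=viewer.snapshot('top')
m=(im.max(2)<28).astype(np.uint8); w=np.zeros_like(m); cv2.circle(w,(343,217),17,1,-1); m=cv2.morphologyEx(m&w,cv2.MORPH_OPEN,np.ones((7,7),np.uint8))
c=max(cv2.findContours(m,0,1)[0],key=cv2.contourArea); print(cv2.minEnclosingCircle(c),cv2.fitEllipse(c))
for t in ((343.3,217.),cv2.fitEllipse(c)[0]):
    print(cross([ray(cs,226.5,227.2),ray(ct,*t)]),plane(ct,*t,160),plane(cs,226.5,227.2,160))
# frame yaw: rail mask centre/direction
h=cv2.cvtColor(im,cv2.COLOR_RGB2HSV); m=cv2.inRange(h,(8,90,60),(25,255,255)); w=np.zeros_like(m); cv2.rectangle(w,(275,195),(392,248),255,-1); m&=w
p=np.argwhere(m)[:,::-1]; P=np.array([plane(ct,u,v,42)[:2] for u,v in p]); r=cv2.minAreaRect(P.astype(np.float32)); print(r)
E
```

```text
((341.5, 217.5), 12.349188804626465) ((341.91656494140625, 217.3673095703125), (21.086421966552734, 23.52469253540039), 68.69879150390625)
(array([ 570.98041168, -220.97080683,  151.89777915]), [np.float64(0.3851544310434023), np.float64(0.3851544310434395)]) [ 569.84064565 -220.45954644  160.        ] [ 577.96339798 -220.41169703  160.        ]
(array([ 570.29440087, -219.58767986,  150.81365926]), [np.float64(1.0305874598857865), np.float64(1.0305874598857567)]) [ 569.11681365 -217.56156428  160.        ] [ 577.96339798 -220.41169703  160.        ]
((569.4793090820312, -211.97056579589844), (44.056419372558594, 238.21949768066406), 8.578168869018555)
```

>>> arm_command --targets '[[[0.0345,0.0335,0,0,0,0,-1],[0.0345,0.0335,0,0,0,0,-1],[0.0345,0.0335,0,0,0,0,-1],[0.0345,0.0335,0,0,0,0,-1],[0.0345,0.0335,0,0,0,0,-1],[0.0345,0.0335,0,0,0,0,-1],[0.0345,0.0335,0,0,0,0,-1],[0.0345,0.0335,0,0,0,0,-1],[0.0345,0.0335,0,0,0,0,-1],[0,0,0,0,0,0,-1]]]' --force 30

```text
time: 1.55
tool_pos: [538.7, -251.5, 231.1]
tcp_rot: [-180.0, -0.0, 22.4]
ft_force: [0.1, -0.4, 0.0]
finger_gap: 0.2
grip_force: 0.0
```

```bash
python3 - <<'E'
from h import *
s=status.sense(); print(s['time'],s['tool_pos'],s['tcp_rot'],s['finger_gap'],s['ft_force'])
c=cam('wrist'); print(c)
cv2.imwrite('pics/w1.png',viewer.snapshot('wrist')[:,:,::-1])
E
```

```text
1.55 [ 538.69688659 -251.45556833  231.08183366] [-1.79962825e+02 -3.33592555e-02  2.24022994e+01] 0.15336330260545822 [ 0.12518678 -0.40293342  0.02028885]
(np.float64(301.2641445970556), 281.9981414446348, 207.24935313981763, array([ 600.57967917, -225.89641468,  373.41841829]), array([[ 0.3804345 , -0.89146344, -0.24609456],
       [-0.92480708, -0.367064  , -0.09997938],
       [-0.00120449,  0.2656256 , -0.96407551]]))
```

View pics/w1.png

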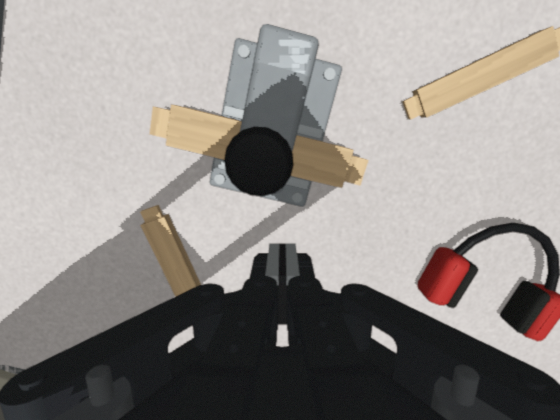

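The wrist view shows the knob over the rail at (259,161) with a radius of about 34 px. The shut fingertips are at about (283,245). Next I'll triangulate from all three views.

```bash
python3 - <<'E'
from h import *
w=cam('wrist'); r=[ray(cam('scene'),226.5,227.2),ray(cam('top'),343.3,217.),ray(w,259,161)]
print(plane(w,259,161,160),plane(w,259,161,165),cross(r),cross(r[::2]),cross(r[1:]))
E
```

```text
[ 570.06872429 -221.73271827  160.        ] [ 570.76036254 -221.86436012  165.        ] (array([ 570.11909899, -221.16693101,  151.5063298 ]), [np.float64(0.7221848228957258), np.float64(0.9044671515175281), np.float64(1.2621976212447095)]) (array([ 568.5008605 , -221.04659041,  148.87053658]), [np.float64(0.3938748027715415), np.float64(0.3938748027716094)]) (array([ 569.95583695, -221.20322109,  157.49460104]), [np.float64(0.5187220959550229), np.float64(0.5187220959548942)])
```

>>> arm_command --targets '[[[0.0315,0.0305,0,0,0,0,-1],[0,0,0,0,0,0,-1],[0,0,-0.02,0,0,0,-1],[0,0,-0.02,0,0,0,-1],[0,0,-0.016,0,0,0,-1],[0,0,0,0,0,0,-1],[0,0,0,0,0,0,-1]]]'

```text
time: 2.48
tool_pos: [568.4, -223.9, 175.6]
tcp_rot: [180.0, -0.0, 22.1]
ft_force: [0.5, 0.3, 0.8]
finger_gap: 0.3
grip_force: 0.0
```

>>> arm_command --targets '[[[0,0,-0.004,0,0,0,-1],[0,0,-0.004,0,0,0,-1],[0,0,-0.004,0,0,0,-1],[0,0,-0.004,0,0,0,-1],[0,0,0,0,0,0,-1],[0,0,0,0,0,0,-1]]]'

```text
time: 3.22
tool_pos: [568.6, -223.7, 160.2]
tcp_rot: [180.0, -0.0, 22.2]
ft_force: [-1.8, 1.3, 6.9]
finger_gap: -0.0
grip_force: 3.3
```

>>> arm_command --targets '[[[0,0,-0.004,0,0,0,-1],[0,0,-0.004,0,0,0,-1],[0,0,-0.004,0,0,0,-1],[0,0,-0.002,0,0,0,-1],[0,0,0,0,0,0,-1],[0,0,0,0,0,0,-1]]]'

```text
time: 3.98
tool_pos: [568.7, -223.8, 147.0]
tcp_rot: [179.9, -0.0, 22.2]
ft_force: [-4.9, 1.7, 11.1]
finger_gap: 0.1
grip_force: 5.6
```

>>> arm_command --targets '[[[0,0,-0.001,0,0,0,-1],[0,0,0,0,0,0,-1],[0,0,0,0,0,0,-1]]]'

```text
time: 4.35
tool_pos: [568.7, -223.8, 146.1]
tcp_rot: [179.9, -0.0, 22.2]
ft_force: [-4.6, 2.8, 11.2]
finger_gap: -0.0
grip_force: 5.8
```

>>> arm_command --targets '[[[0,0,-0.001,0,0,0,-1],[0,0,-0.001,0,0,0,-1],[0,0,0,0,0,0,-1],[0,0,0,0,0,0,-1]]]'

```text
time: 4.85
tool_pos: [568.8, -223.8, 145.0]
tcp_rot: [179.9, -0.1, 22.2]
ft_force: [-7.5, 2.9, 17.0]
finger_gap: -0.0
grip_force: 8.7
```

The force jumped from 11 N to 17 N at z = 145, so the plunger is on its stop. I'll hold a little longer and then rise straight up.

>>> arm_command --targets '[[[0,0,0,0,0,0,-1],[0,0,0,0,0,0,-1],[0,0,0,0,0,0,-1],[0,0,0.006,0,0,0,-1],[0,0,0.008,0,0,0,-1],[0,0,0.01,0,0,0,-1],[0,0,0.03,0,0,0,-1],[0,0,0.04,0,0,0,-1],[0,0,0,0,0,0,-1],[0,0,0,0,0,0,-1]]]'

```text
time: 6.1
tool_pos: [568.3, -223.6, 235.8]
tcp_rot: [-180.0, 0.0, 22.2]
ft_force: [-0.6, 0.5, -0.6]
finger_gap: -0.2
grip_force: 0.0
```

```bash
python3 - <<'E'
from h import *
s=status.sense(); print(s['time'],s['tool_pos'],s['ft_force'])
im=viewer.snapshot('scene'); cv2.imwrite('pics/s2.png',cv2.resize(im[160:320,140:300],(560,560))[:,:,::-1])
d=cv2.absdiff(im,cv2.imread('pics/scene0.png')[:,:,::-1]).max(2); print(d[219:240,217:237].mean(),d[240:270,190:215].mean())
E
```

```text
6.1 [ 568.25026237 -223.60482723  235.79270894] [-0.57467993  0.50969474 -0.60297993]
9.716666666666667 18.142666666666667
```

View pics/s2.png

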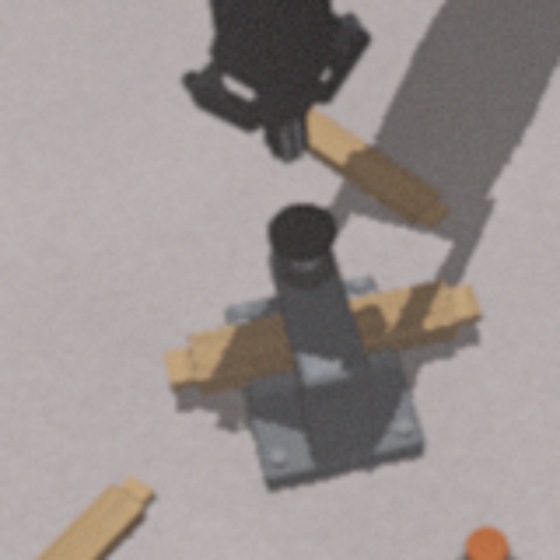

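The picture shows the knob back up at crop (303,232), which is (226.6,226.3) in the full image and matches its starting spot. The rail is still in the bed and the gripper is clear.

```bash
python3 -c "
from bench import job
print(job.hand_in())"
```

```text
the job is handed in; nothing more can be done
None
```

I pressed the loaded punch's knob down to its stop, held it there, and let it spring back up; the rail still lies in its bed, the empty punch was not touched, and the job is handed in (no verdict was returned).

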